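Tip the test-tube rack onto its feet and park it against the stop

TASK

The blue test-tube rack has been left standing on its end on the grey spill tray. Never lifting it, push it over with the fingers so that it lands on its four black feet with its tube holes facing up, and then push it along the tray until its far end rests squared up against the tall yellow stop. Leave the bottles, beakers and everything else on the bench where it stands.

Things in the scene. Friction and masses are not known exactly. Their poses are not given: they have to be found in the camera images.
- tray: Grey spill tray fixed to the bench, 380 mm long (its x), 320 mm wide (its y). Origin: centre of its underside, z up; its flat floor is 6 mm higher. The yellow stop, a wall 36 mm tall (from the bench) and 12 mm thick, crosses the whole width near the +x end, inner face at x = +170 mm. The other sides have a 6 mm wide lip, its top 6 mm above the floor.
- tray_stop (a point): Middle of the foot of the stop's inner face, on the tray's floor; its axes are the tray's. A rack that arrives here askew does not square up under a straight push at its near end (friction holds it): its near end must also be nudged sideways, by a push on its side or by dragging a pressed finger across its end.
- rack: Loose blue plastic test-tube rack, about 0.24 kg, 180 x 70 x 60 mm, at the start standing on one end. Origin: centre of the end face it then stands on. z runs along its length (up at the start), y across its 70 mm width, x across its 60 mm depth: black rubber feet on the +x side (x = +30 mm), open tube holes on the -x side (x = -30 mm). At the start +x points at the stop within 0.12 rad.
- rack_heel (a point): Point of the rack 30 mm along its +x from its origin: middle of the edge it tips over, always on the tray's floor. About 1 N at the upper edge of the -x side tips the rack; past about 18 degrees it falls onto its feet by itself. It then slides on the tray at about 1 to 3 N.
- rack_far (a point): Point of the rack 180 mm along its +z from its origin: centre of the end that is up at the start and must end at the stop. Once tipped it lies about 50 to 80 mm short of the stop. Both end faces are flat closed panels; the tiers are open grids with holes about 23 by 30 mm.
- beaker: Bystander: small empty white plastic beaker, 64 mm across, 85 mm tall, standing on the tray beside the rack's path, on the tray's +y side. Origin at the centre of its underside, z up.
- dropper: Bystander: blue dropper bottle with black rubber top, 34 mm across, 104 mm tall, on the tray on its -y side. Origin at the centre of its underside, z up.
- jar: Bystander: amber glass jar with black cap, 52 mm across, 70 mm tall, on the tray on its -y side. Origin at the centre of its underside, z up.
- reagent: Bystander: amber reagent bottle with blue cap, 68 mm across, 160 mm tall, on the bench left of the tray. Origin at the centre of its underside, z up.
- tall_beaker: Bystander: large empty green-tinted glass beaker, 84 mm across, 115 mm tall, on the bench left of the tray. Origin at the centre of its underside, z up.
- slide_box: Bystander: flat green box, 100 by 160 by 35 mm, on the bench right of the tray. Origin at the centre of its underside, z up.
- white_rack: Bystander: white test-tube rack like the blue one, 180 by 70 by 60 mm, on its feet on the bench right of the tray. Origin at the centre of its underside, z up, length along x.

How it is judged:
By the outcome, as a careful person would: the job done as asked, in the order asked, and still so for the second after the job is handed in, with the robot touching nothing.
It also fails if it takes over 48 s, if anything falls off the work surface, if the arm or the gripper's body presses on something with over 40 N, if the wrist force passes 120 N, or if a joint passes its speed limit or range.

ROBOT

A 6-joint arm with a two-finger parallel gripper is mounted at the origin on the work surface. World frame = base frame: x ahead of the robot, y to its left, z up, the work surface at z = 0. Lengths are in m, angles in rad, forces in N, time in s.
With the tool pointing down it reaches from about 0.25 to 0.8 m from the base axis. Payload 8.5 kg.
Tool frame: the origin (TCP) lies on the front face of the gripper's body, between the roots of the fingers; the fingertips stand 73 mm ahead of it and the grasp point (between the pads) lies 54 mm ahead of it; z points along the fingers, y is the direction in which the jaws open and shut (so a half turn about z gives the same grasp; the last joint's range is limited). The gripper opens to 85 mm and grips with 20 to 120 N. Pads are 22 mm wide; open, the fingers measure 114 mm over their backs; the gripper's body (76 mm by 85 mm) begins 54 mm behind the grasp point. The pads swing forward as they close: fully open they stand 13 mm farther back than shut.
Start: joints at [1.126, 0.238, -0.013, 1.319, 0, 1.571], TCP at [0.226, 0.474, 0.304] pointing down, gripper open.
Joint ranges: [-2.66, 2.66], [-1.03, 1.9], [-1.14, 1.46], [-1.82, 2.27], [-1.45, 1.34], [-3.14, 3.14]. Speed limits (rad/s): [2.22, 2.22, 2.79, 3.14, 3.14, 3.14].

INTERFACE

Orientations are given as a unit quaternion [x, y, z, w].
In Python, from rig import env, claw, kin, imaging, order, trace, status gives the robot as it stands. Calls block until the motion is done:
- env.move_to(position, orientation): joint-space move of the TCP to a pose.
- env.movel(position, orientation=None, velocity=0.15, guard=None): straight line of the TCP; orientation=None keeps the orientation; velocity is the mean speed in m/s. With guard (N) it stops when the force on the tool has changed by that much, and returns True; else False.
- env.goto_joints(angles): joint-space move.
- claw.gripper_to(opening, f_grip=None): opening from 0.0 (shut) to 1.0 (fully open); f_grip is the grip in N (None keeps the last); returns when the fingers have stopped.
- env.hold(seconds).
- kin.solve_ik(position, orientation): joint angles nearest the present ones, or None.
- imaging.snapshot(name): name is "scene" or "top" or "wrist"; returns a dict with "pixels" (420x560x3 uint8, red, green, blue), "depth" (420x560 float32, m along the optical axis (not along the pixel's ray), 0 where there is no reading), "intrinsics" (3x3 intrinsics, pixels), "R" (3x3) and "t" (3): a world point X has camera coordinates R X + t; the wrist camera has in their place "tool_from_camera" (4x4, takes a point from camera to tool coordinates, whose origin is the TCP and whose axes are the flange's). Camera axes: x right, y down, z forward; pixel columns grow to the right and rows downward; lengths in m; the calibration is good to about 2 mm. A picture is of the moment at which its call begins: read the wrist's pose just before it.
A pose or a line that the arm cannot do raises env.Unreachable and nothing moves.
- order.job_done(): hands the job in, once; it reports no verdict.
Trained networks look in the newest picture that a camera, given by its name, has taken for a name from the list of things; names that differ only in an ending like _2 or _b are one class to them, and where a whole thing is asked for, a point or a joint stands for the part that bears it (a point fixed in the world has none). Each returns a list of dicts, best first, with "score" (0 to 1); they miss things now and then, are a little off and sometimes report something else, mostly with a low value. They report only what shows in the picture. A call takes as long as a camera call.
- trace(camera, label): "region" (420x560 bool, what is visible of it) and "bbox" ([left, top, right, bottom] in pixels, round what is visible of it).
Readings, each from a call of its own:
- status.read_time(): time.
- status.read_joint_pos(): joint angles.
- status.read_qvel(): joint speeds.
- status.read_tau(): joint torques, N m.
- status.read_ee_pos(): TCP position.
- status.read_orientation(): TCP orientation.
- status.read_contact_force(): force on the tool from outside, world axes, zero at the start.
- status.read_torque(): the same for the moment, N m.
- status.read_finger_gap(): opening from 0.0 (shut) to 1.0 (fully open).
Only numpy, scipy, OpenCV 4.12 (cv2) and the standard library are available. Lean on these libraries where they do the work, as an engineer would, in place of code of your own. Each camera call takes 0.05 s, during which the arm holds its last target. There are 200 camera calls.

## Working session

There is one attempt and no reset: what is moved stays moved. The work goes in short steps, each a Python script; the robot and the scene stay as the last script left them, time stands still between calls to the robot, and variables do not carry over. Pictures are saved under pics/ and viewed, about 8 in all and at most 12, crops included, and the job is handed in when it is done.

```bash
ls; mkdir -p pics; cat > h.py <<'E'
import numpy as np, cv2
from rig import env, claw, kin, imaging, order, trace, status
def snap(n):
    return imaging.snapshot(n)
def cloud(s):
    d=s["depth"]; K=s["intrinsics"]; v,u=np.indices(d.shape)
    P=np.stack([(u-K[0,2])/K[0,0]*d,(v-K[1,2])/K[1,1]*d,d],-1)
    return (P-s["t"])@s["R"]   # R^T (P-t)
def save(s,f): cv2.imwrite("pics/"+f,s["pixels"][...,::-1])
E
python3 - <<'E'
from h import *
print(status.read_time(),status.read_ee_pos(),status.read_orientation())
out=[]
for c in("scene","top"):
    s=snap(c); P=cloud(s); out.append(s["pixels"])
    for n in("tray","rack","beaker","dropper","jar","reagent","tall_beaker","slide_box","white_rack"):
        for r in trace(c,n)[:1]:
            p=P[r["region"]&(s["depth"]>0)]
            print(c,n,round(r["score"],2),r["bbox"],"med",np.median(p,0).round(3),"lo",np.percentile(p,2,axis=0).round(3),"hi",np.percentile(p,98,axis=0).round(3))
    np.savez(c+".npz",**{k:s[k] for k in s if isinstance(s[k],np.ndarray)})
    save(s,c+"0.png")
E
```

```text
pics
0.0 [0.22578606 0.4736402  0.30327641] [ 2.20593525e-01  9.75365572e-01 -6.87619447e-04 -1.56094706e-04]
scene tray 0.77 [211.8, 185.0, 376.2, 311.7] med [0.601 0.037 0.007] lo [ 0.41  -0.194  0.002] hi [0.787 0.221 0.037]
scene rack 0.89 [246.7, 169.6, 279.7, 235.8] med [ 0.52  -0.071  0.124] lo [ 0.473 -0.112  0.008] hi [ 0.551 -0.031  0.188]
scene beaker 0.89 [339.2, 203.2, 364.6, 234.2] med [0.563 0.172 0.063] lo [0.526 0.142 0.008] hi [0.585 0.201 0.092]
scene dropper 0.86 [269.0, 248.0, 283.2, 275.8] med [ 0.696 -0.051  0.063] lo [ 0.681 -0.066  0.016] hi [ 0.704 -0.036  0.109]
scene jar 0.75 [292.1, 261.4, 310.7, 290.4] med [0.739 0.005 0.067] lo [ 0.706 -0.016  0.008] hi [0.752 0.03  0.079]
scene reagent 0.89 [416.0, 203.7, 452.8, 253.7] med [0.648 0.385 0.092] lo [0.616 0.365 0.008] hi [0.665 0.418 0.161]
scene tall_beaker 0.74 [401.5, 159.0, 435.2, 200.7] med [0.446 0.404 0.081] lo [0.393 0.37  0.008] hi [0.472 0.448 0.116]
scene slide_box 0.78 [91.1, 244.3, 161.1, 285.6] med [ 0.643 -0.446  0.035] lo [ 0.582 -0.523  0.003] hi [ 0.682 -0.368  0.038]
scene white_rack 0.
[... 496 characters left out ...]
.6, 209.6] med [ 0.626 -0.445  0.034] lo [ 0.576 -0.526  0.008] hi [ 0.676 -0.369  0.041]
top jar 0.62 [256.5, 144.0, 271.3, 162.2] med [0.717 0.005 0.074] lo [ 0.698 -0.017  0.013] hi [0.743 0.028 0.081]
top reagent 0.74 [113.9, 170.0, 147.2, 194.8] med [0.621 0.384 0.104] lo [ 0.595  0.363 -0.001] hi [0.661 0.456 0.162]
top tall_beaker 0.79 [101.1, 233.9, 142.2, 265.0] med [0.429 0.425 0.054] lo [ 0.392  0.368 -0.002] hi [0.468 0.447 0.115]
top slide_box 0.83 [390.5, 165.6, 448.0, 209.4] med [ 0.626 -0.447  0.034] lo [ 0.576 -0.527  0.012] hi [ 0.676 -0.37   0.041]
top white_rack 0.7 [415.2, 220.5, 452.2, 289.1] med [ 0.425 -0.487  0.031] lo [ 0.338 -0.532 -0.   ] hi [ 0.511 -0.441  0.064]
```

```bash
python3 - <<'E'
import cv2,numpy as np
a=cv2.imread("pics/scene0.png")[150:330,190:390]; b=cv2.imread("pics/top0.png")[110:300,160:360]
a=cv2.resize(a,(400,360)); b=cv2.resize(b,(400,380))
c=np.zeros((380,800,3),np.uint8); c[:360,:400]=a; c[:,400:]=b; cv2.imwrite("pics/v1.png",c)
from h import cloud
t=np.load("top.npz"); P=cloud(t); px=t["pixels"].astype(int)
# yellow stop
m=(px[...,0]>130)&(px[...,1]>100)&(px[...,2]<90)&(P[...,2]>.02)&(P[...,2]<.06)&(abs(P[...,1])<.3)
m2=cv2.morphologyEx(m.astype(np.uint8),cv2.MORPH_OPEN,np.ones((2,2)))>0
p=P[m2]; print("stop",len(p),p.mean(0),p.min(0),p.max(0),np.median(p[:,2]))
print(cv2.minAreaRect((p[:,:2]*1000).astype(np.float32)))
# rack top
m=(P[...,2]>.175)&(P[...,2]<.2)&(abs(P[...,0]-.5)<.1)&(abs(P[...,1]+.07)<.1)
q=P[m]; print("racktop",len(q),q.mean(0),np.median(q[:,2])); print(cv2.minAreaRect((q[:,:2]*1000).astype(np.float32)))
# tray floor + lips
m=(P[...,2]<.05)&(abs(P[...,0]-.57)<.25)&(abs(P[...,1])<.26)
g=(np.ptp(px,axis=-1)<25)
s=np.load("scene.npz");Q=cloud(s);px=s["pixels"].astype(int)
m=(px[...,0]>130)&(px[...,1]>100)&(px[...,2]<90)&(Q[...,2]>.031)&(Q[...,2]<.06)&(abs(Q[...,1])<.3)
p=Q[m];print("stop scene",len(p),cv2.minAreaRect((p[:,:2]*1000).astype(np.float32)),np.median(p,0))
m=(Q[...,2]>.178)&(Q[...,2]<.2)&(abs(Q[...,0]-.5)<.1)&(abs(Q[...,1]+.07)<.1)
q=Q[m]; print("racktop s",len(q),q.mean(0)); print(cv2.minAreaRect((q[:,:2]*1000).astype(np.float32)))
E
```

```text
stop 356 [0.67486124 0.15100381 0.04132122] [ 0.44897013 -0.03944577  0.01917847] [0.80279247 0.24804349 1.4667819 ] 0.03374732364053647
((594.3190307617188, 128.72735595703125), (367.5997314453125, 250.00889587402344), 14.943672180175781)
racktop 591 [ 0.50594953 -0.07295809  0.18503766] 0.18519448795708873
((506.6319885253906, -72.29812622070312), (59.74977493286133, 69.87556457519531), 48.91038513183594)
stop scene 404 ((683.802978515625, 155.1613311767578), (11.514137268066406, 314.8719177246094), 52.63868713378906) [0.70047089 0.14209832 0.03591402]
racktop s 461 [ 0.51231796 -0.07123393  0.18579627]
((509.8902893066406, -70.49525451660156), (62.13928985595703, 72.70985412597656), 50.93213653564453)
```

View pics/v1.png

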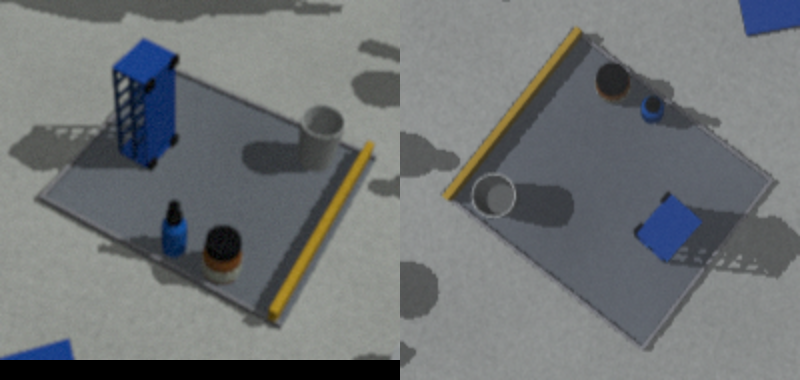

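The views show the rack standing with its feet facing the stop. The tray's +x points about 52.6° from world x, and the rack is close to parallel with it. The beaker, dropper and jar sit clear of the path. I'll move behind the rack, look with the wrist camera, then tip.

```bash
cat >> h.py <<'E'
from scipy.spatial.transform import Rotation as Ro
def quat(yaw,sgn=1):  # tool down, jaws across direction yaw
    z=np.array([0,0,-1.]); y=sgn*np.array([-np.sin(yaw),np.cos(yaw),0]); x=np.cross(y,z)
    return Ro.from_matrix(np.c_[x,y,z]).as_quat()
def d(yaw): return np.array([np.cos(yaw),np.sin(yaw),0])
def wcloud(s,p,q):
    dd=s["depth"]; K=s["intrinsics"]; v,u=np.indices(dd.shape)
    P=np.stack([(u-K[0,2])/K[0,0]*dd,(v-K[1,2])/K[1,1]*dd,dd],-1)
    M=s["tool_from_camera"]; P=P@M[:3,:3].T+M[:3,3]
    return P@Ro.from_quat(q).as_matrix().T+p
E
python3 - <<'E'
from h import *
yaw=np.deg2rad(50.5); C=np.array([.5085,-.0715,0]); p=C-.12*d(yaw); p[2]=.34
for s in(1,-1): print(s,kin.solve_ik(p,quat(yaw,s)))
best=min((1,-1),key=lambda s:abs(kin.solve_ik(p,quat(yaw,s))[5]) if kin.solve_ik(p,quat(yaw,s)) is not None else 9)
q=quat(yaw,best); print(best)
P0=status.read_ee_pos(); 
env.move_to(p,q); claw.gripper_to(.4,20)
print(status.read_time(),status.read_ee_pos(),status.read_finger_gap())
pp,qq=status.read_ee_pos(),status.read_orientation()
s=snap("wrist"); save(s,"w1.png"); P=wcloud(s,pp,qq)
m=(P[...,2]>.175)&(P[...,2]<.2)&(s["depth"]>0)&(np.hypot(P[...,0]-.508,P[...,1]+.07)<.07); r=P[m]
print("wrist rack top",len(r),r.mean(0) if len(r) else 0, cv2.minAreaRect((r[:,:2]*1000).astype(np.float32)) if len(r) else 0)
px=s["pixels"].astype(int); m=(px[...,0]>130)&(px[...,1]>100)&(px[...,2]<90)&(P[...,2]>.03)&(P[...,2]<.045); r=P[m]
print("stop w",len(r), cv2.minAreaRect((r[:,:2]*1000).astype(np.float32)) if len(r) else 0)
for c in("top","scene"):
    s=snap(c);P=cloud(s);px=s["pixels"].astype(int)
    m=(px[...,0]>px[...,2]*1.8)&(px[...,1]>px[...,2]*1.4)&(px[...,0]>60)&(P[...,2]>.028)&(P[...,2]<.045)
    n,l,st,_=cv2.connectedComponentsWithStats(m.astype(np.uint8),connectivity=8); k=1+np.argmax(st[1:,4]); r=P[l==k]
    print(c,len(r),cv2.minAreaRect((r[:,:2]*1000).astype(np.float32)),np.median(r,0))
E
```

```text
1 [-0.36288437  0.11995567 -0.07032599  1.38051467  0.         -1.24427564]
-1 [-0.36288437  0.11995567 -0.07032599  1.38051467  0.          1.89731701]
1
3.9417 [ 0.43219703 -0.16405194  0.34000061] 0.40083978279614896
wrist rack top 4130 [ 0.50152707 -0.08120027  0.18605255] ((503.4078063964844, -78.34368896484375), (41.514286041259766, 69.60118103027344), 49.30707550048828)
stop w 0 0
top 451 ((679.1322631835938, 153.1780242919922), (13.77794075012207, 316.5824279785156), 52.90047836303711) [0.67799237 0.15294988 0.03447399]
scene 480 ((684.2327880859375, 153.76699829101562), (12.514842987060547, 315.5140380859375), 52.91331481933594) [0.70314265 0.14068498 0.03587708]
```

View pics/w1.png

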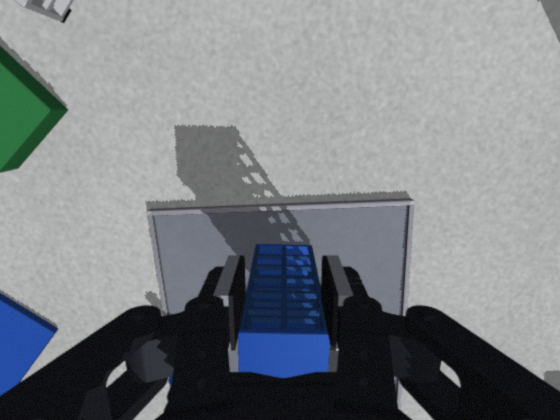

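The wrist view shows the rack top centred between the fingers (columns 240–330), with no obstacle between the tool and the rack. All three cameras agree: the tray's yaw is about 52.9° and the rack's about 49.8°. Tipping now.

```bash
python3 - <<'E'
from h import *
yaw=np.deg2rad(49.8); C=np.array([.5085,-.0715,0]); q=quat(yaw)
def at(o,z): 
    p=C+o*d(yaw); p[2]=z; return p
env.movel(at(-.10,.238),q,velocity=.15)
env.movel(at(-.05,.238),q,velocity=.1)
for o in(-.03,.0,.02,.030):
    env.movel(at(o,.238),q,velocity=.06); print(o,status.read_contact_force().round(2) if hasattr(status.read_contact_force(),'round') else status.read_contact_force())
env.hold(.3)
s=snap("top");P=cloud(s);save(s,"t2.png")
m=(P[...,2]>.055)&(P[...,2]<.08)&(s["pixels"][...,2]>s["pixels"][...,0]*1.6); print(m.sum())
if m.sum()>20: print(cv2.minAreaRect((P[m][:,:2]*1000).astype(np.float32)))
print(status.read_time())
img=s["pixels"][110:300,160:360,::-1]; s2=snap("scene"); i2=s2["pixels"][150:340,190:390,::-1]
cv2.imwrite("pics/v2.png",cv2.resize(np.hstack([i2,img]),(800,380)))
E
```

```text
-0.03 [ 0.28  0.69 -0.78]
0.0 [ 0.43  0.1  -0.51]
0.02 [-0.44  0.56  0.44]
0.03 [-0.44  0.19 -0.58]
309
((603.4215087890625, -34.875), (182.7591552734375, 1476.2823486328125), 9.2830171585083)
7.8667
```

View pics/v2.png

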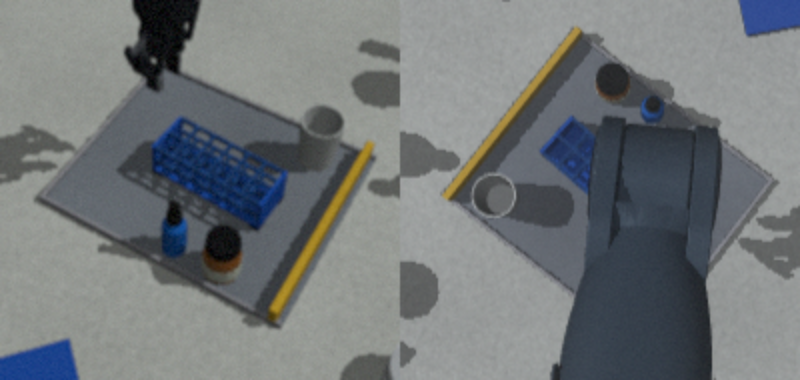

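The rack has tipped onto its feet with its holes up, and its far end is short of the stop. Next I'll measure its pose from the scene camera and drop in behind the near end.

```bash
cat >> h.py <<'E'
TY=np.deg2rad(52.9)
def rackpose(c="scene"):
    s=snap(c);P=cloud(s);r=trace(c,"rack")[0]
    reg=cv2.dilate(r["region"].astype(np.uint8),np.ones((3,3)))>0
    px=s["pixels"].astype(int)
    m=reg&(P[...,2]>.058)&(P[...,2]<.075)&(px[...,2]>px[...,0]*1.5)
    (cx,cy),(w,h),a=cv2.minAreaRect((P[m][:,:2]*1000).astype(np.float32))
    if w<h: a-=90; w,h=h,w
    a=(a+90)%180-90
    m=(px[...,0]>px[...,2]*1.8)&(px[...,1]>px[...,2]*1.4)&(px[...,0]>60)&(P[...,2]>.028)&(P[...,2]<.045)
    n,l,st,_=cv2.connectedComponentsWithStats(m.astype(np.uint8),connectivity=8); k=1+np.argmax(st[1:,4]); ST=cv2.minAreaRect((P[l==k][:,:2]*1000).astype(np.float32))
    D=d(TY)[:2]; gap=(np.array(ST[0])-[cx,cy])@D-6-90
    print(c,"rack centre",round(cx,1),round(cy,1),"size",round(w,1),round(h,1),"yaw",round(a,2),"score",round(r["score"],2),"stop",np.round(ST[0],1),round(ST[2],2),"gap mm",round(gap,1))
    return np.array([cx,cy])/1000,np.deg2rad(a),s
E
python3 - <<'E'
from h import *
c,a,s=rackpose()
p=status.read_ee_pos(); q=quat(TY)
b=p.copy()-.06*d(TY); env.movel(b,quat(TY),velocity=.15)
near=c-.09*d(a)[:2]
t=np.r_[near-.04*d(TY)[:2],.25]; print(p,b,near,t)
env.movel(t,q,velocity=.15)
t[2]=.103; env.movel(t,q,velocity=.15,guard=8)
print(status.read_ee_pos(),status.read_contact_force(),status.read_time())
pp,qq=status.read_ee_pos(),status.read_orientation(); w=snap("wrist"); save(w,"w3.png")
rackpose()
E
```

```text
scene rack centre 589.4 20.7 size 181.1 72.5 yaw 50.11 score 0.64 stop [683.2 154.6] 52.84 gap mm 67.4
[ 0.52782292 -0.04864465  0.23803428] [ 0.49163044 -0.09649969  0.23803428] [ 0.5316388  -0.04832123] [ 0.50751049 -0.08022459  0.25      ]
[ 0.50788911 -0.08038345  0.10363146] [0.30051335 0.35170495 0.73897001] 10.025
scene rack centre 589.1 21.0 size 181.0 73.1 yaw 49.59 score 0.57 stop [683.7 154.1] 52.79 gap mm 67.2
```

View pics/w3.png

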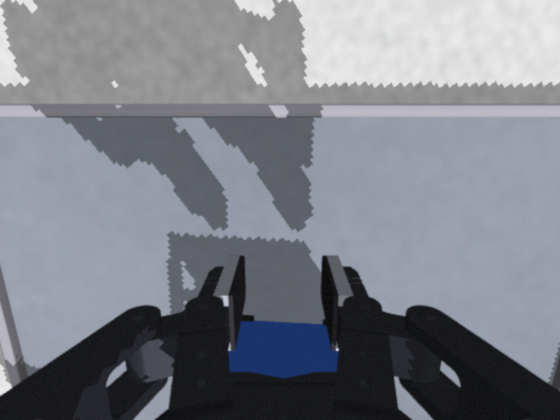

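The wrist view shows the near end (blue, columns 230–335, row ~320) centred ahead of both fingers. The rack is about 3° askew, so I'll push with the two fingertips aligned to the tray to square it on the way.

```bash
python3 - <<'E'
from h import *
q=quat(TY); p0=status.read_ee_pos()
p0[2]=.100
hit=env.movel(p0+.080*d(TY),q,velocity=.05,guard=15)
print(hit,status.read_ee_pos(),status.read_contact_force(),status.read_time())
rackpose()
E
```

```text
False [ 0.55625773 -0.01649244  0.0999807 ] [ 0.2439795  -0.04418234 -0.67950017] 11.9333
scene rack centre 614.2 63.8 size 185.9 73.0 yaw 53.43 score 0.58 stop [684.5 153.5] 52.87 gap mm 17.9
```

```bash
python3 - <<'E'
from h import *
q=quat(TY); p0=status.read_ee_pos()
hit=env.movel(p0+.012*d(TY),q,velocity=.03,guard=15)
print(hit,status.read_contact_force(),status.read_time())
p0=status.read_ee_pos()
hit=env.movel(p0+.022*d(TY),q,velocity=.015,guard=7)
p1=status.read_ee_pos(); print(hit,(p1-p0)@d(TY),status.read_contact_force(),status.read_time())
c,a,s=rackpose()
i=s["pixels"][180:300,240:400,::-1]; cv2.imwrite("pics/v4.png",cv2.resize(i,(800,600),interpolation=cv2.INTER_CUBIC))
E
```

```text
False [ 0.40640778 -0.16451139 -0.44207545] 12.5833
True 0.0028484061239499475 [-1.4709543   0.49558459 -0.64705026] 13.1417
scene rack centre 624.1 76.4 size 184.5 73.6 yaw 52.84 score 0.88 stop [683.9 153.9] 52.81 gap mm 1.9
```

View pics/v4.png

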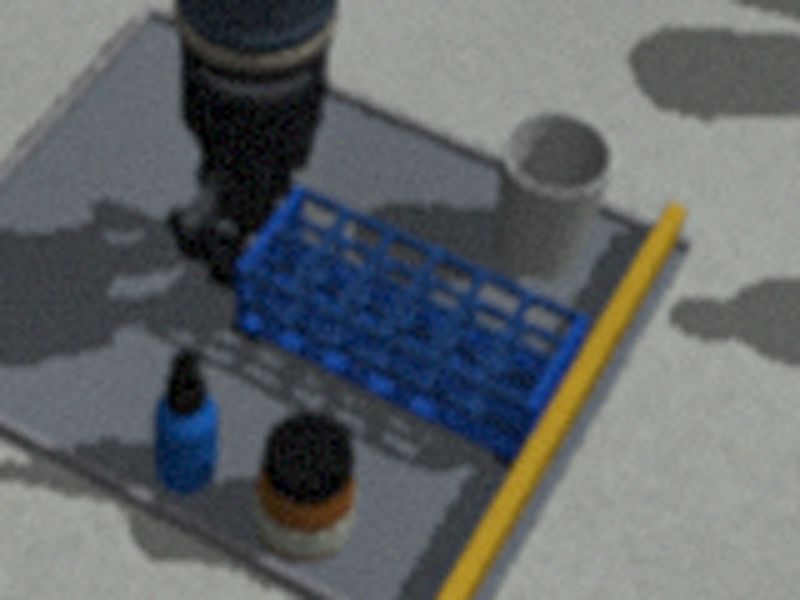

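The rack looks squared and at or very near the stop, with its far end around (545, 390) in the crop. I'll confirm with a second, firmer guarded push.

```bash
python3 - <<'E'
from h import *
q=quat(TY)
for g in(12,12):
    p0=status.read_ee_pos(); f0=np.array(status.read_contact_force())
    hit=env.movel(p0+.006*d(TY),q,velocity=.01,guard=g)
    p1=status.read_ee_pos(); f=np.array(status.read_contact_force()); print(hit,((p1-p0)@d(TY)*1000).round(2),f.round(1),(f@d(TY)).round(1),status.read_time())
    if hit: break
rackpose()
E
```

```text
True 0.32 [ 0.1 -0.3  2. ] -0.2 13.5917
scene rack centre 623.9 75.9 size 185.1 72.7 yaw 52.83 score 0.81 stop [683.9 153.8] 52.84 gap mm 2.4
```

```bash
python3 - <<'E'
from h import *
q=quat(TY); b=status.read_ee_pos()
for k in(1,2,3,4):
    env.movel(b+.001*k*d(TY),q,velocity=.01,guard=25)
    F=[np.array(status.read_contact_force()) for _ in range(3)]
    p=status.read_ee_pos(); f=np.mean(F,0); print(k,((p-b)@d(TY)*1000).round(2),f.round(1),(f@d(TY)).round(1),status.read_time())
    if f@d(TY)<-12: break
c,a,s=rackpose()
E
```

```text
1 -0.01 [-2.9 -5.9  4.8] -6.5 13.9667
2 0.08 [-5.6 -9.3  6.3] -10.8 14.2167
3 0.21 [ -6.7 -13.5   9.7] -14.8 14.4667
scene rack centre 623.8 77.2 size 183.3 75.7 yaw 52.94 score 0.65 stop [683.6 154.4] 52.79 gap mm 1.7
```

The force rises to 15 N with no travel, so the rack is firmly against the stop. I'll back off and check with the arm out of the way.

```bash
python3 - <<'E'
from h import *
q=quat(TY); b=status.read_ee_pos()
env.movel(b-.05*d(TY),q,velocity=.08)
t=b-.05*d(TY); t[2]=.33; env.movel(t,q,velocity=.2)
env.goto_joints([-.9,.12,-.07,1.38,0,-1.244])
print(status.read_time(),status.read_contact_force())
rackpose("scene"); c,a,s=rackpose("top")
for cam in("scene","top"):
    S=np.load(cam+".npz"); n=snap(cam); P=cloud(n)
    for l in("beaker","dropper","jar","reagent","tall_beaker","slide_box","white_rack"):
        r=trace(cam,l)
        if r: print(cam,l,np.round(r[0]["bbox"],0),np.median(P[r[0]["region"]&(n["depth"]>0)],0).round(3))
    if cam=="top": cv2.imwrite("pics/v5.png",cv2.resize(n["pixels"][110:270,170:370,::-1],(750,600),interpolation=cv2.INTER_CUBIC))
E
```

```text
18.1833 [0.23074965 0.32750433 0.70450032]
scene rack centre 624.9 78.2 size 180.6 73.2 yaw 52.79 score 0.93 stop [684.5 153.4] 52.89 gap mm -0.1
top rack centre 622.3 76.6 size 180.5 70.1 yaw 52.9 score 0.7 stop [679.3 153.1] 52.73 gap mm -0.6
scene beaker [339. 205. 364. 234.] [0.564 0.171 0.064]
scene dropper [270. 250. 283. 276.] [ 0.697 -0.051  0.061]
scene jar [291. 261. 308. 292.] [0.74  0.005 0.069]
scene reagent [417. 205. 454. 255.] [0.648 0.385 0.091]
scene tall_beaker [403. 161. 438. 199.] [0.448 0.405 0.081]
scene slide_box [ 92. 243. 162. 285.] [ 0.643 -0.444  0.035]
scene white_rack [110. 181. 141. 240.] [ 0.444 -0.482  0.037]
top beaker [197. 195. 223. 220.] [0.555 0.178 0.03 ]
top jar [255. 143. 275. 162.] [0.717 0.005 0.073]
top reagent [112. 170. 145. 193.] [0.621 0.384 0.106]
top tall_beaker [101. 236. 143. 266.] [0.427 0.425 0.054]
top slide_box [391. 169. 450. 207.] [ 0.625 -0.447  0.034]
top white_rack [415. 222. 455. 287.] [ 0.425 -0.487  0.032]
```

View pics/v5.png

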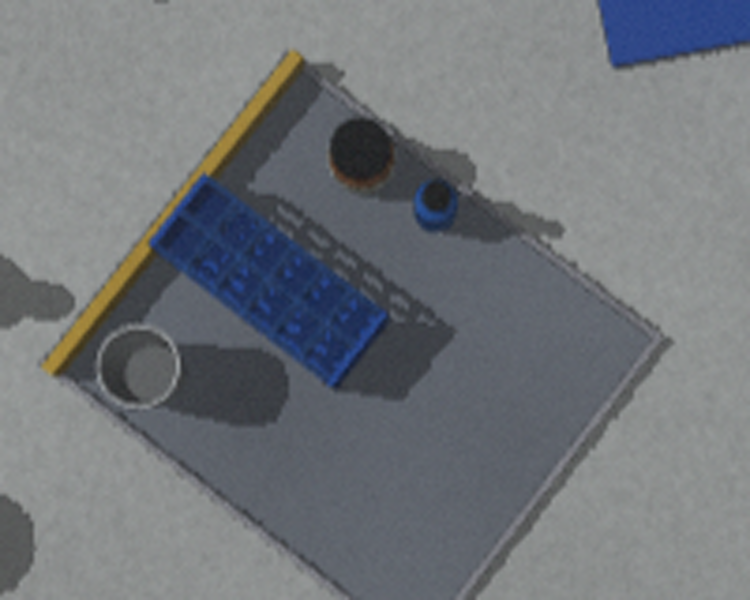

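The top view shows the rack flat with its holes up, its far end flush along the stop from about (150, 240) to (205, 180). The bystanders haven't moved and the arm is clear, so I'm handing in.

```bash
python3 -c "
from rig import order,status
order.job_done(); print(status.read_time())"
```

```text
the job is handed in; nothing more can be done
the job is handed in; nothing more can be done
```

The blue rack is down on its four feet with its holes up, and its far end is squared against the yellow stop. I handed the job in at about 18 s on the robot's clock, against the 48 s limit.

I pushed the rack over at its upper edge with two partly open fingertips. I then pushed its near end along the tray with the fingers lined up to the tray, which took out its skew of about 3°. It was never lifted.

**Last checks, with the arm clear:**
- **Squareness:** the rack's yaw was 52.8–52.9° and the stop's 52.7–52.9°, so they agree within about 0.2°.
- **Gap to the stop:** both cameras read between −0.1 and −0.6 mm, which is zero within calibration. A final push built up to about 15 N with almost no travel, confirming contact.
- **Bystanders:** all seven read within about 2 mm of where they started.

**Checks that disagreed:**
- The gap read about 2 mm while the arm was still in view, and about zero once it was clear.
- The last top-camera search missed the dropper bottle. The scene camera and the picture both show it standing where it was.

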